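Push the welded box home in the fixture lane

ROBOT

A 6-joint arm with a two-finger parallel gripper is mounted at the origin on the work surface. World frame = base frame: x ahead of the robot, y to its left, z up, the work surface at z = 0. Lengths are in m, angles in rad, forces in N, time in s.
With the tool pointing down it reaches from about 0.35 to 0.775 m from the base axis. Payload 5.5 kg.
Tool frame: the origin (TCP) lies at the very end of the fingers, on their centre line; the grasp point (between the pads) lies 19 mm behind it (bot.pinch_z is the distance from the TCP to the grasp point, in m); z points along the fingers, y is the line along which they close (so a half turn about z gives the same grasp; the last joint's range is limited). The gripper opens to 85 mm and grips with 20 to 120 N. Pads are 22 mm wide; open, the fingers measure 114 mm over their backs; the gripper's body (76 mm by 85 mm) begins 54 mm behind the grasp point. The pads swing forward as they close: fully open they stand 13 mm farther back than shut.
Start: joints at [-1.39, 0.313, 0.046, 1.304, 0, 1.431], TCP at [0.181, -0.546, 0.231] pointing down, gripper open.
Joint ranges: [-2.76, 2.76], [-0.86, 1.69], [-1.03, 1.26], [-2.2, 2.34], [-1.47, 1.5], [-3.14, 3.14]. Speed limits (rad/s): [2.57, 2.57, 3.14, 3.14, 3.14, 3.14].

INTERFACE

Orientations are given as a unit quaternion [w, x, y, z].
In Python, from workcell import bot gives the robot as it stands. The module is installed in compiled form; this text tells all that it offers.
- The arm moves only by the shell command python3 -m crank 'ROWS' [OPENING] [FORCE]. ROWS is JSON, a list that holds one entry, the list of rows, each a list of 4 numbers: the shift along the tool's x, y, z in m, then the turn about the tool's z in degrees. A call has 1 to 10 rows; each row shifts and turns the commanded pose from where the row before left it, along the tool's axes as they then stand; what a row does not reach is not made up. A row lasts 1/8 s, in which the tool goes at most 62.5 mm and 10.7 degrees, less where a joint would pass 70% of its speed; a pose out of reach is approached as far as the arm can. A call is refused whole if a number of a shift passes 0.0625 or a number of a turn 10.7, either way. A call with a gripper value outside its range is refused whole. OPENING is the closure, from -1 (fully open) to 1 (shut), set as the call begins (- or left out, the last holds). The fingers move at their own pace and stop on an object; FORCE is the grip in N (left out, the last holds). Time passes only in rows, so rows that do not move let the fingers close. It gives the time, the measured TCP pose, the force, the opening and the grip force at its end, in the units of the state.
- bot.get_state(): the state, without advancing time (a new reading comes with each control period).
- bot.camera(name): name is "side" or "top" or "wrist"; returns the picture (400x640x3 uint8, red, green, blue); there is no depth.
- bot.calibration(name): a dict with "fovy" (degrees; the focal length in pixels is half the picture's height over the tangent of half this angle, whatever the lens; pixels are square), "cx", "cy" (the principal point, pixels), "rvec" (rotation vector, rad) and "tvec" (3), from world to camera coordinates, as OpenCV has them. Camera axes: x right, y down, z forward; pixel columns grow to the right and rows downward; lengths in m; the calibration is good to about 2 mm. A picture is of the moment at which its call begins: read the wrist's pose just before it. calibration takes no time and is no camera call; for the wrist camera it gives the pose at the moment of the call.
- bot.hand_in(): hands the job in; it is judged then, once.
The state is a dict: "time": time; "qpos": joint angles; "qvel": joint speeds; "joint_efforts": joint torques, N m; "position": TCP position; "orientation": TCP orientation; "wrist_force": force on the tool from outside, world axes, zero at the start; "wrist_torque": the same for the moment, N m; "width": finger opening in m; "gripper_force": force on a finger pad.
Only numpy, scipy, OpenCV 4.12 (cv2) and the standard library are available. Lean on these libraries where they do the work, as an engineer would, in place of code of your own. Each camera call takes 0.05 s, during which the arm holds its last target. There are 200 camera calls.

TASK

Push the bare-metal welded box along the welding fixture, down the lane between the two copper rails, until its front face sits squarely home against the yellow end stop. It stands askew in front of the lane, so nudge it straight and central as needed: neither the box nor the robot may touch either rail at any time. Only push with the fingers, without gripping, lifting or tipping the box, leave everything else where it is, and finish with the hand clear of the work.

Things in the scene. Friction and masses are not known exactly. Their poses are not given: they have to be found in the camera images.
- fixture: grey steel fixture plate bolted to the table, 430 mm along its x, 250 mm along y, 10 mm thick; fixed. Origin: centre of its underside, on the table. Its +x axis is the direction in which the box is to be pushed (roughly the robot's left), z up. The lane is centred on y = 0; the open part with no rails, where the box starts, is at negative x.
- rail_left: copper guide rail fixed on the plate on the fixture's +y side, 200 mm along the fixture's x, 14 mm wide, 20 mm high (its top is 30 mm above the table). Origin: centre of its underside, at fixture (70, 69, 10) mm; inner face at fixture y = +62 mm, so the lane is 124 mm wide. Square ends, no lead-in. Must not be touched.
- rail_right: the same rail on the fixture's -y side, origin at fixture (70, -69, 10) mm, inner face at y = -62 mm. Must not be touched.
- mouth (a point): centre of the lane's mouth, at the start of the rails, on the plate's top, at fixture (-30, 0, 10) mm; axes as the fixture's.
- end_stop: yellow steel stop block fixed across the far end of the lane, 16 mm thick, 90 mm wide, 45 mm high above the plate. Origin: bottom centre of the face that the box meets, at fixture (170, 0, 10) mm.
- stop_face (a point): bottom centre of the stop's face towards the lane, 200 mm along x from the mouth, at fixture (170, 0, 10) mm; axes as the fixture's.
- tank: welded stainless box, closed, 120 mm along its x, 100 mm along y, 70 mm high, about 0.5 to 0.8 kg, loose, standing on the plate (top 80 mm above the table). A flat dark port with a steel rim on top, 20 mm ahead of centre, stands 3 mm proud and is only surface detail. Origin: centre of its underside; its +x end leads, up to 0.25 rad askew and 20 mm off the lane's centre line at the start. Straight and central it has 12 mm to spare at each rail.
- tank_front (a point): bottom centre of the box's leading (+x) face, 60 mm from the box's origin.
- coupling_a: steel pipe coupling standing on the plate just outside the left rail (fixture y about 100 mm), 30 mm diameter, 32 mm high, origin under its centre. Leave alone.
- coupling_b: steel pipe coupling standing on the table, 38 mm diameter, 36 mm high, origin under its centre. Leave alone.
- hammer: hammer, 280 mm long, lying on the table to the right. Leave alone.
- brush: brush, 220 mm long, lying on the table to the left. Leave alone.
- magnet: red welding magnet, 80 x 60 x 20 mm, lying on the table to the right; origin under its centre. Leave alone.
- spray: spray can, 60 mm diameter, 170 mm high, standing on the table to the left; origin under its centre. Leave alone.
Not all that is in view belongs to the job. What is shaped like the tank but blue, red or turquoise is not meant.

How it is judged:
On the way:
1. the box's nose is between the rails, on the plate, not yet home (x of tank_front in the frame of mouth between 0.02 and 0.17 m and y of tank_front in the frame of mouth between -0.012 and 0.012 m and z of tank in the frame of fixture below 0.014 m), for 0.1 s.
At the end, for the whole second after the job is handed in: the box stands flat on the plate between the rails, its front face within 4 mm of the end stop, within 0.06 rad of straight and 12 mm of the lane's centre line, at rest (x of tank_front in the frame of stop_face above -0.004 m and y of tank in the frame of stop_face between -0.012 and 0.012 m and angle between the x axis of tank and the x axis of fixture, either way round below 0.06 rad and z of tank in the frame of fixture between 0.007 and 0.013 m and angle between tank's own z axis and vertical below 0.04 rad and linear speed of tank below 0.01 m/s); the robot touches nothing.
It fails at once if a rail was touched (more than 0.3 N) (contact force between any of rail_left, rail_right and anything else above 0.3 N).
It fails at once if the box was lifted more than 5 mm off the plate or tipped more than 0.15 rad (z of tank in the frame of fixture above 0.015 m or angle between tank's own z axis and vertical above 0.15 rad).
It fails at once if something else was moved more than 10 mm (distance of any of coupling_a, coupling_b, hammer, brush, magnet, spray from where it was at the start of the episode above 0.01 m).
It also fails if it takes over 54 s, if anything falls off the work surface, if the arm or the gripper's body presses on something with over 40 N, if the wrist force passes 120 N, or if a joint passes its speed limit or range.

## Working session

There is one attempt and no reset: what is moved stays moved. The work goes in short steps, Python scripts to look and compute and a shell command to move; the robot and the scene stay as the last step left them, time stands still between calls to the robot, and variables do not carry over. Pictures are saved under pics/ and viewed, at most 10 in all, crops included, and the job is handed in when it is done.

```bash
mkdir -p pics; cat > h.py <<'E'
import numpy as np,cv2
from workcell import bot
def cal(n):
    c=bot.calibration(n);f=200/np.tan(np.radians(c["fovy"])/2)
    K=np.array([[f,0,c["cx"]],[0,f,c["cy"]],[0,0,1.]]);R=cv2.Rodrigues(np.array(c["rvec"],float))[0]
    return K,R,np.array(c["tvec"],float).ravel()
def ray(n,uv,z,C=None):
    K,R,t=C or cal(n);uv=np.atleast_2d(uv).astype(float)
    d=(np.c_[uv,np.ones(len(uv))]@np.linalg.inv(K).T)@R;o=-R.T@t
    return o+d*((z-o[2])/d[:,2])[:,None]
def save(n,f):
    im=bot.camera(n);cv2.imwrite(f,im[:,:,::-1]);return im
E
python3 - <<'E'
from h import *
for n in("top","side"):
    save(n,f"pics/{n}0.png");K,R,t=cal(n);print(n,K[0,0],-R.T@t,R[2])
s=bot.get_state();print(s["time"],s["position"],s["orientation"],s["width"])
E
```

```text
top 471.33532385985035 [ 0.22817562 -0.01347213  1.67616262] [ 0.18475309  0.00632318 -0.98276463]
side 516.9722821494606 [0.17187862 0.87596408 1.174034  ] [ 0.23959225 -0.60227909 -0.7614824 ]
0.1 [ 0.18122908 -0.54521246  0.23050157] [-8.26685110e-04  9.87163455e-01  1.59711081e-01 -1.32321185e-05] 0.08534355533075129
```

View pics/top0.png

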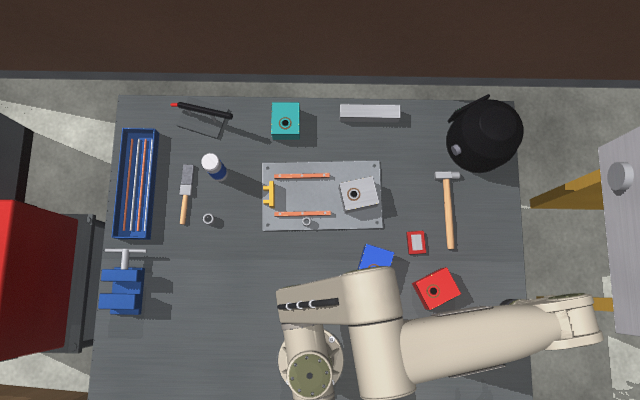

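View pics/side0.png

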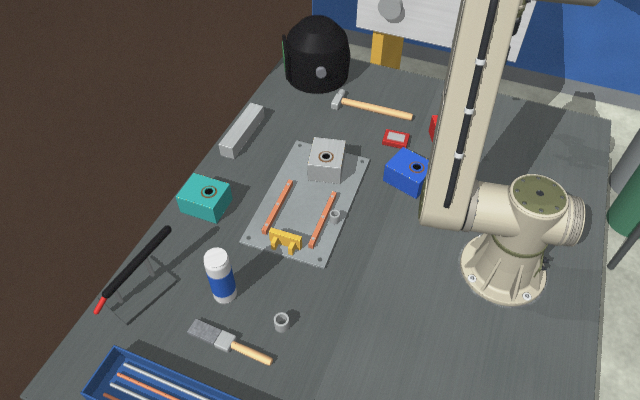

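The top view shows the bare-metal box at px (358,194) with its port at (353,194), the rails at rows 175 and 213, and the stop at (269,194). Shaped like the tank: grey (358,194), turquoise (285,120), blue (376,258), red (437,290), plus a plain grey bar at (370,111). Only the grey one is bare metal, has a port and stands on the plate by the lane mouth. I'll confirm that in a crop.

```bash
python3 - <<'E'
from h import *
im=cv2.imread("pics/top0.png")
cv2.imwrite("pics/crop0.png",cv2.resize(im[145:245,245:400],None,fx=5,fy=5,interpolation=cv2.INTER_CUBIC))
for n,roi in(("top",(150,235,255,390)),("side",(130,270,235,375))):
    im=cv2.imread(f"pics/{n}0.png");hsv=cv2.cvtColor(im,cv2.COLOR_BGR2HSV)
    for nm,lo,hi,z in(("copper",(3,90,90),(14,255,255),.03),("yellow",(16,140,90),(32,255,255),.055)):
        m=cv2.inRange(hsv,lo,hi);k=np.zeros_like(m);a,b,c,d=roi;k[a:b,c:d]=m[a:b,c:d]
        for c in cv2.findContours(k,0,2)[0]:
            if cv2.contourArea(c)>25:
                P=ray(n,c[:,0],z)[:,:2]*1000;r=cv2.minAreaRect(P.astype(np.float32));print(n,nm,cv2.boundingRect(c),np.round(cv2.boxPoints(r)).tolist(),np.round(r[0]),np.round(r[1]))
E
```

```text
top copper (274, 211, 57, 5) [[489.0, 140.0], [493.0, -58.0], [507.0, -58.0], [504.0, 140.0]] [498.  41.] [ 14. 198.]
top copper (274, 173, 50, 6) [[622.0, 145.0], [630.0, -31.0], [646.0, -30.0], [638.0, 145.0]] [634.  57.] [ 16. 176.]
top yellow (263, 181, 11, 27) [[512.0, 177.0], [514.0, 142.0], [607.0, 146.0], [606.0, 181.0]] [560. 161.] [93. 35.]
side copper (308, 192, 28, 57) [[484.0, 147.0], [492.0, -62.0], [510.0, -61.0], [502.0, 148.0]] [497.  43.] [ 18. 209.]
side copper (262, 180, 31, 55) [[620.0, 153.0], [628.0, -57.0], [648.0, -56.0], [639.0, 153.0]] [634.  48.] [ 20. 210.]
side yellow (269, 228, 33, 27) [[506.0, 201.0], [509.0, 138.0], [609.0, 143.0], [606.0, 206.0]] [558. 172.] [100.  63.]
```

View pics/crop0.png

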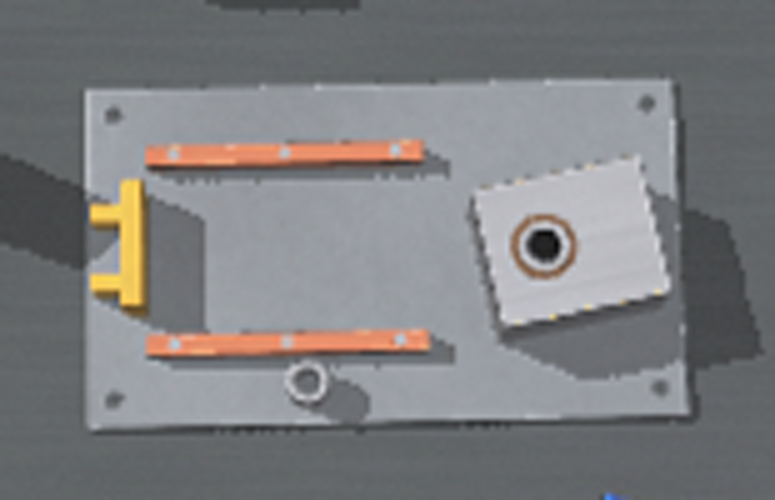

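The crop confirms it: the bare-metal box with the dark port sits by the lane mouth, nose left and turned about 0.2 rad. Its top corners in the crop are at about (474,190), (640,157), (670,292) and (505,327).

```bash
cat >> h.py <<'E'
TH=0.036; FX=np.array([-np.sin(TH),np.cos(TH)]); FY=np.array([-np.cos(TH),-np.sin(TH)])
O=np.array([.566,.0455])-.07*FX
def fx(p): d=np.asarray(p)[...,:2]-O; return np.stack([d@FX,d@FY],-1)*1000
def tank(P): # 4 top corners FL? order: front-right, back-right, back-left, front-left (fixture mm)
    a,b,c,d=P;ax=(a+d-b-c)/2;ctr=P.mean(0)
    print("centre",ctr.round(1),"len",np.linalg.norm(ax).round(1),"wid",np.linalg.norm((c+d-a-b)/2).round(1),"yaw",np.arctan2(ax[1],ax[0]).round(3),"nose",(ctr+60*ax/np.linalg.norm(ax)).round(1))
E
python3 - <<'E'
from h import *
c=np.array([(474,190),(640,157),(670,292),(505,327)],float)
P=fx(ray("top",(c+.5)/5-.5+[245,145],.08));print(P.round(1));tank(P)
s=bot.get_state();R=cv2.Rodrigues  
from scipy.spatial.transform import Rotation as Ro
q=s["orientation"];M=Ro.from_quat([q[1],q[2],q[3],q[0]]).as_matrix();print(M.round(3),O,FX,FY)
K,Rc,t=cal("wrist");print("cam in tool",M.T@(-Rc.T@t-s["position"]),(M.T@Rc.T).round(2),K[0,0])
print("tcp fx",fx(s["position"]))
# target: 130mm behind box centre
E
```

```text
[[ -64.4  -28.7]
 [-180.5  -50.2]
 [-197.4   45.7]
 [ -83.1   68.2]]
centre [-131.3    8.8] len 117.3 wid 98.0 yaw 0.189 nose [-72.4  20. ]
[[ 0.949  0.315 -0.   ]
 [ 0.315 -0.949  0.002]
 [ 0.    -0.002 -1.   ]] [ 0.56851946 -0.02445464] [-0.03599222  0.99935207] [-0.99935207 -0.03599222]
cam in tool [ 0.07120047 -0.00120708 -0.14230449] [[ 0.   -0.96 -0.28]
 [ 1.    0.    0.  ]
 [-0.   -0.28  0.96]] 305.48882455622993
tcp fx [-506.48095408  405.78266672]
```

```bash
python3 -m crank '[[[0.042,-0.031,0,-7.4],[0.045,-0.025,0,-7.4],[0.048,-0.019,0,-7.4],[0.05,-0.013,0,-7.4],[0.051,-0.006,0,-7.4],[0.052,0,0,-7.4],[0.051,0.007,0,-7.4],[0.05,0.014,0,-7.4],[0.048,0.02,0,-7.4],[0.045,0.026,0,-7.4]]]' 1 20
python3 -m crank '[[[0,0,0,0],[0,0,0,0]]]'
cat >> h.py <<'E'
def st():
    s=bot.get_state();q=s["orientation"]
    from scipy.spatial.transform import Rotation as Ro
    M=Ro.from_quat([q[1],q[2],q[3],q[0]]).as_matrix();y=np.degrees(np.arctan2(M[1,0],M[0,0]))-90-np.degrees(TH)
    print("t",round(s["time"],2),"tcp fx",fx(s["position"]).round(1),"z",round(s["position"][2]*1000,1),"yaw-fix deg",round(y,2),"F",np.round(s["wrist_force"],1),"w",round(s["width"],3))
E
python3 - <<'E'
from h import *
st();save("wrist","pics/w1.png");C=cal("wrist");np.save("w1.npy",np.array(C,dtype=object),allow_pickle=True)
E
```

```text
time: 1.35
position: [0.4795, -0.1205, 0.2311]
orientation: [-0.0, 0.691, 0.723, -0.0]
wrist_force: [1.1, -1.1, 0.2]
width: -0.0001
gripper_force: 0.0
time: 1.6
position: [0.4785, -0.1221, 0.2309]
orientation: [-0.0, 0.692, 0.722, -0.0]
wrist_force: [-0.5, -0.4, -0.3]
width: 0.0001
gripper_force: 0.0
t 1.6 tcp fx [-94.3  93.5] z 230.9 yaw-fix deg 0.31 F [-0.5 -0.4 -0.3] w 0.0Traceback (most recent call last):
  File "<stdin>", line 2, in <module>
ValueError: could not broadcast input array from shape (3,3) into shape (3,)
```

View pics/w1.png

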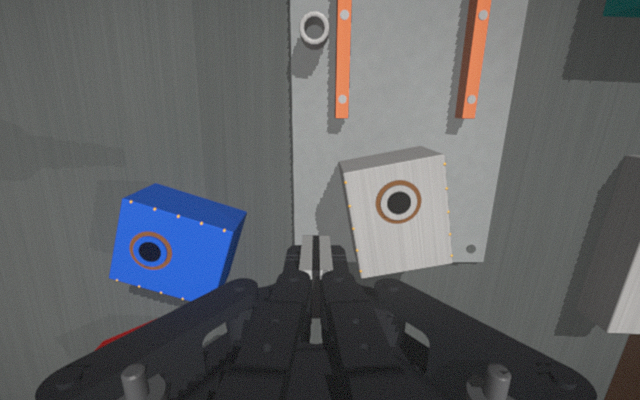

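The wrist view shows the box's top corners at about (344,172), (446,155), (453,263) and (361,278). The rail mouth ends are near row 118 (left cols 335–348, right 457–475). The finger linkage flares along tool y, so I'll turn the hand 90° for the side nudge and push with the narrow side.

```bash
python3 - <<'E'
from h import *
C=cal("wrist")
P=fx(ray("wrist",[(446,155),(453,263),(361,278),(344,172)],.08,C));print(P.round(1));tank(P)
print("port",fx(ray("wrist",[(399,203)],.083,C)).round(1))
print("rail ends: want (-30,76)(-30,62)(-30,-62)(-30,-76)",fx(ray("wrist",[(335,118),(348,118),(457,118),(475,118)],.03,C)).round(1).tolist())
print("screws L,R", fx(ray("wrist",[(342,99),(472,99),(344,14),(482,14)],.03,C)).round(1).tolist())
print("coupling a",fx(ray("wrist",[(314,28)],.042,C)).round(1))
st()
E
```

```text
[[ -66.4  -31.6]
 [-181.9  -53.5]
 [-200.5   44. ]
 [ -83.5   66. ]]
centre [-133.1    6.2] len 118.4 wid 99.2 yaw 0.187 nose [-74.1  17.4]
port [[-114.    10.6]]
rail ends: want (-30,76)(-30,62)(-30,-62)(-30,-76) [[-34.0, 72.9], [-33.9, 58.7], [-33.4, -60.0], [-33.3, -79.6]]
screws L,R [[-14.3, 65.8], [-13.6, -73.4], [66.5, 66.2], [67.1, -71.4]]
coupling a [[51.2 96. ]]
t 1.65 tcp fx [-94.9  93.7] z 231.0 yaw-fix deg 0.24 F [-0.  -0.4  0.4] w -0.0
```

```bash
python3 -m crank '[[[0,0,0.012,10],[0,0,0.012,10],[0,0,0.012,10],[0,0,0.012,10],[0,0,0.012,10],[0,0,0.012,10],[0,0,0.012,10],[0,0,0.012,10],[0,0,0.012,10],[0,0.003,0,0]]]' >/dev/null
python3 -m crank '[[[0,0,0.022,0],[0,0,0.022,0],[0,0,0.022,0],[0,0,0.021,0],[0,0,0,0]]]' >/dev/null
python3 - <<'E'
from h import *
st();save("top","pics/t2.png")
E
```

```text
t 3.52 tcp fx [-97.9  94.4] z 35.6 yaw-fix deg -89.64 F [-0.5 -0.6 -0.2] w 0.0
```

```bash
python3 -m crank '[[[0.004,0,0,0],[0.004,0,0,0],[0.004,0,0,0],[0.003,0,0,0],[0.003,0,0,0],[0.003,0,0,0],[0.003,0,0,0],[0.003,0,0,0],[0,0,0,0]]]' | grep -E "force"
python3 - <<'E'
from h import *
st();save("wrist","pics/w2.png")
C=cal("wrist");print("rail? corners px predicted:")
E
```

```text
wrist_force: [-1.7, 0.1, -0.6]
gripper_force: 0.0
t 4.7 tcp fx [-97.5  65.3] z 36.3 yaw-fix deg -89.68 F [-1.7  0.1 -0.6] w 0.0
rail? corners px predicted:
```

View pics/w2.png

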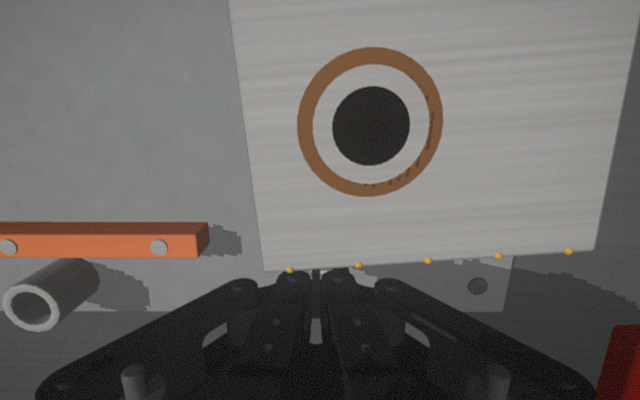

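The box's left top edge runs from px (264,271) at the front to (594,248) at the back. The left rail's mouth end is at cols 195–210, with its outer top edge at row 257.

```bash
python3 - <<'E'
from h import *
C=cal("wrist")
P=fx(ray("wrist",[(264,271),(594,248)],.08,C));d=P[0]-P[1];y=np.arctan2(d[1],d[0]);print("edge",P.round(1),np.hypot(*d).round(1),"yaw",y.round(3))
u=d/np.hypot(*d);n=np.array([-u[1],u[0]]);print("centre",P.mean(0)-50*n, "port",fx(ray("wrist",[(371,122)],.083,C)))
Q=fx(ray("wrist",[(0,257),(196,257),(0,234),(208,234)],.03,C));print("rail top outer, inner(76,62)",Q.round(1).tolist())
E
```

```text
edge [[ -77.7   51.4]
 [-195.1   41.7]] 117.7 yaw 0.083
centre [-132.27642053   -3.24039125] port [[-113.01092962   -1.3614531 ]]
rail top outer, inner(76,62) [[72.8, 72.5], [-32.3, 72.0], [69.1, 59.1], [-40.0, 58.6]]
```

```bash
python3 -m crank '[[[-0.015,0,0,0],[-0.015,0,0,0],[0,0,-0.03,0],[0,0,-0.03,0],[0,0,-0.03,0],[0.032,0.041,0,0],[0.032,0.041,0,0],[0.031,0.042,0,0],[0,0,0,-10],[0,0,0,-10]]]' >/dev/null
python3 -m crank '[[[0,0,0,-10],[0,0,0,-10],[0,0,0,-10],[0,0,0,-10],[0,0,0,-10],[0,0,0,-10],[0,0,0,-9.7],[0,0,0,0]]]' -0.2 >/dev/null
python3 - <<'E'
from h import *
st();save("wrist","pics/w3.png")
E
```

```text
t 7.0 tcp fx [-221.     1.2] z 126.5 yaw-fix deg -0.11 F [-0.9 -0.7 -0.3] w 0.051
```

View pics/w3.png

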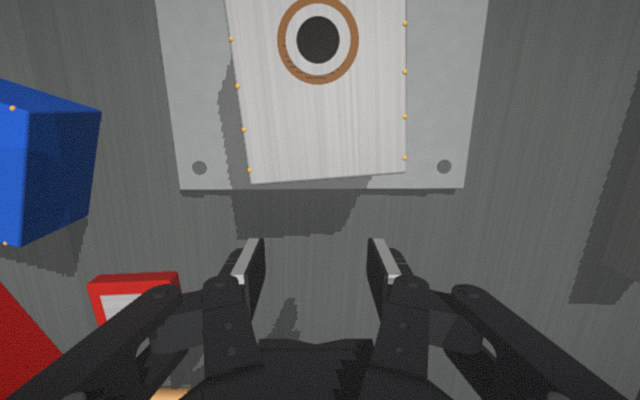

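The hand is open about 50 mm and sits centred behind the box, whose back top edge runs from px (252,184) to (406,173) with the port at (318,40). I'll go down and push.

```bash
python3 - <<'E'
from h import *
C=cal("wrist");P=fx(ray("wrist",[(252,184),(406,173)],.08,C));d=P[0]-P[1];print(P.round(1),np.hypot(*d),"yaw",np.arctan2(-d[0],d[1]),"port",fx(ray("wrist",[(318,40)],.083,C)))
print("plate back edge corners want (-215,+-125)",fx(ray("wrist",[(181,189),(463,187)],.01,C)).round(1))
E
python3 -m crank '[[[0,0,0.03,0],[0,0,0.03,0],[0,0,0.034,0],[0.005,0.001,0,0],[0.005,0,0,0],[0.004,0,0,0],[0.004,0,0,0],[0.004,0,0,0],[0.004,0,0,0],[0,0,0,0]]]' |grep wrist
python3 - <<'E'
from h import *
st()
E
```

```text
[[-195.6   41.4]
 [-188.7  -56. ]] 97.68008470107759 yaw 0.06988260723111203 port [[-113.23109678   -0.58734272]]
plate back edge corners want (-215,+-125) [[-217.3  118.9]
 [-216.3 -128.1]]
wrist_force: [0.4, -3.0, 1.0]
t 8.3 tcp fx [-195.    -1.4] z 33.0 yaw-fix deg 0.02 F [ 0.4 -3.   1. ] w 0.052
```

```bash
python3 -m crank '[[[0.003,0,0,0],[0.003,0,0,0],[0.003,0,0,0],[0.003,0,0,0],[0.003,0,0,0],[0,0,0,0]]]' |grep wrist
python3 - <<'E'
from h import *
st();a=save("wrist","pics/w4.png");b=save("top","pics/t4.png")
cv2.imwrite("pics/v4.png",np.vstack([a[:200,:,::-1],cv2.resize(b[150:240,250:394,::-1],(640,400),interpolation=cv2.INTER_CUBIC)]))
E
```

```text
wrist_force: [0.4, -4.6, 2.4]
t 9.05 tcp fx [-180.3   -1.3] z 32.8 yaw-fix deg 0.0 F [ 0.4 -4.6  2.4] w 0.051
```

View pics/v4.png

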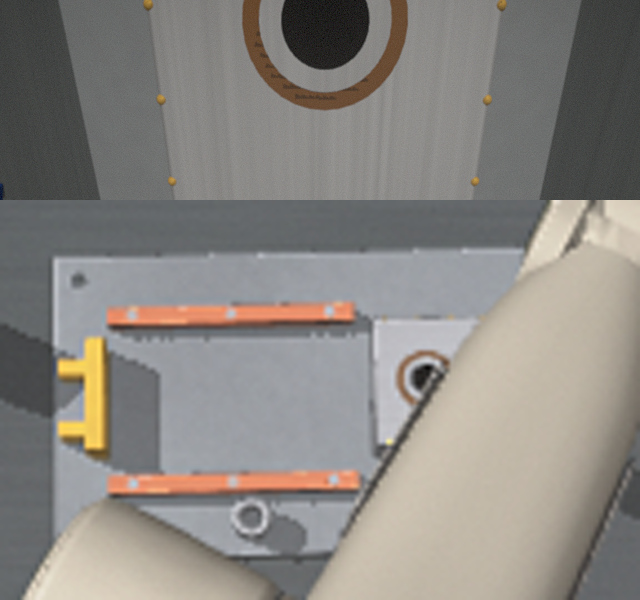

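The box now stands straight. In the composite's lower (top-view) part its front top corners are at about (372,319) and (378,450), with the rail ends at cols 354 and 359.

```bash
python3 - <<'E'
from h import *
t=lambda p:(np.array(p,float)+[.5,.5-200])/(640/144)-.5+[250,150]
print("front corners top",fx(ray("top",t([(372,319),(378,450)]),.08)).round(1).tolist())
print("rails outer R, L edges at mouth",fx(ray("top",t([(352,302),(359,491)]),.03)).round(1).tolist())
C=cal("wrist");L=fx(ray("wrist",[(149,4),(161,100),(172,181)],.08,C));R=fx(ray("wrist",[(502,4),(488,100),(475,181)],.08,C))
print("edge L",L.round(1).tolist(),"R",R.round(1).tolist())
print("plate sides",fx(ray("wrist",[(60,0),(99,199),(580,0),(541,199)],.01,C)).round(1).tolist())
E
```

```text
front corners top [[-43.8, -51.2], [-45.9, 53.1]]
rails outer R, L edges at mouth [[-30.0, -77.9], [-32.1, 77.0]]
edge L [[-81.0, 44.6], [-106.0, 44.8], [-130.6, 44.8]] R [[-80.9, -51.9], [-106.0, -52.1], [-130.6, -51.9]]
plate sides [[-59.5, 119.7], [-157.8, 120.9], [-59.3, -126.4], [-157.9, -128.5]]
```

Box and lane are aligned to within about 1 mm, so I'll drive it down the lane with a check on the way.

```bash
python3 -m crank '[[[0.006,0,0,0],[0.006,0,0,0],[0.006,0,0,0],[0.006,0,0,0],[0.006,0,0,0],[0.006,0,0,0],[0.006,0,0,0],[0.006,0,0,0],[0.006,0,0,0],[0.006,0,0,0]]]' |grep wrist
python3 - <<'E'
from h import *
st();im=save("wrist","pics/w5.png")
h=cv2.cvtColor(im,cv2.COLOR_RGB2HSV);C=cal("wrist")
m=cv2.inRange(h,(12,120,120),(25,255,255))
for c in cv2.findContours(m,0,2)[0]:
    if 5<cv2.contourArea(c)<200: p=c[:,0].mean(0);print("bead",p.round(),fx(ray("wrist",[p],.08,C)).round(1))
m=cv2.inRange(h,(3,120,120),(12,255,255))
for c in cv2.findContours(m,0,2)[0]:
    if cv2.contourArea(c)>300:print("copper",cv2.boundingRect(c))
E
```

```text
wrist_force: [0.9, -5.7, 3.2]
t 10.4 tcp fx [-120.4   -0.8] z 32.6 yaw-fix deg -0.01 F [ 0.9 -5.7  3.2] w 0.051
bead [465. 252.] [[-94.7 -51.6]]
bead [181. 252.] [[-94.7  45.5]]
bead [476. 181.] [[-69.7 -51.5]]
bead [172. 181.] [[-69.7  45.1]]
bead [488.  99.] [[-44.7 -51.5]]
bead [160.  99.] [[-44.8  45.4]]
bead [502.   3.] [[-19.9 -51.3]]
bead [148.   4.] [[-20.1  45.3]]
```

```bash
python3 -m crank '[[[0.006,0,0,0],[0.006,0,0,0],[0.006,0,0,0],[0.006,0,0,0],[0.006,0,0,0],[0.006,0,0,0],[0.006,0,0,0],[0.006,0,0,0],[0.006,0,0,0],[0.006,0,0,0]]]' |grep wrist
python3 - <<'E'
from h import *
st();a=save("wrist","pics/w6.png");b=save("side","pics/s6.png")
cv2.imwrite("pics/v6.png",np.vstack([a[:200,:,::-1],cv2.resize(b[130:270,225:385,::-1],(457,400),interpolation=cv2.INTER_CUBIC).__class__(0) if 0 else cv2.copyMakeBorder(cv2.resize(b[130:270,225:385,::-1],(457,400),interpolation=cv2.INTER_CUBIC),0,0,0,183,0)]))
E
```

```text
wrist_force: [-0.1, -6.0, 2.3]
t 11.7 tcp fx [-60.3  -0.5] z 32.4 yaw-fix deg -0.01 F [-0.1 -6.   2.3] w 0.051
```

View pics/v6.png

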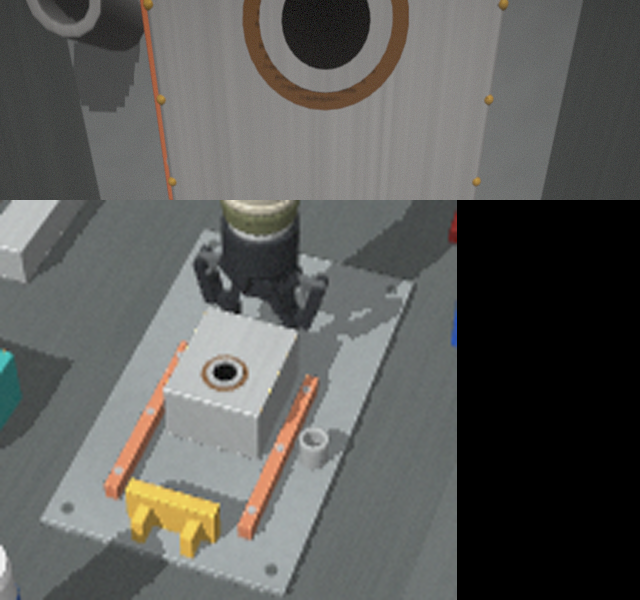

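The wrist part shows a sliver of the left rail beside the box and none of the right one, so the box may sit slightly to -y. The side part shows it straight in the lane with a gap on both sides. I'll quantify that.

```bash
python3 - <<'E'
from h import *
im=cv2.imread("pics/w6.png")[:,:,::-1];C=cal("wrist");h=cv2.cvtColor(np.ascontiguousarray(im),cv2.COLOR_RGB2HSV)
for r in(30,60,130,150):
    c=np.where((h[r,:,0]<13)&(h[r,:,1]>110)&(h[r,:,2]>100))[0];c=c[c<230]
    print(r,c.min(),c.max(),"outer edge(76)",fx(ray("wrist",[(c.min(),r)],.03,C)).round(1))
    g=np.abs(np.diff(cv2.GaussianBlur(im,(5,5),0)[r].astype(int).sum(1)));i=np.where(g>12)[0];print("   edges",i[(i>470)],i[i<130])
def p(u,v,z):return fx(ray("wrist",[(u,v)],z,C)).round(1)
print("beads",p(160.5,99.5,.08),p(489,99.5,.08),p(172,181,.08),p(476,181,.08))
# side view: box front bottom corners and rail
s=lambda q:(np.array(q,float)+[.5,.5-200])*[160/457,140/400]-.5+[225,130]
print("side front top corners",fx(ray("side",s([(163,390),(264,414)]),.08)).round(1).tolist())
print("front bottom corners",fx(ray("side",s([(166,437),(258,455)]),.01)).round(1).tolist())
st()
E
```

```text
30 144 149 outer edge(76) [[44.2 72.8]]
   edges [497 498 499 500 574 575 576 577] [46 47 48 49 50 52 53 85 86 87 88 89 90 91 92 93]
60 149 153 outer edge(76) [[32.5 72.5]]
   edges [493 494 495 568 569 570 571] [69 70 71 73 74]
130 159 162 outer edge(76) [[ 2.6 72.4]]
   edges [482 483 484 553 554 555 556] [84 85 86 87]
150 162 165 outer edge(76) [[-6.7 72.3]]
   edges [479 480 481 549 550 551 552] [88 89 90 91]
beads [[14.9 45.6]] [[ 15.  -51.3]] [[-9.8 45.5]] [[ -9.7 -51.2]]
side front top corners [[72.2, -50.7], [66.7, 52.1]]
front bottom corners [[74.7, -50.3], [64.4, 44.8]]
t 11.8 tcp fx [-59.5  -0.4] z 32.2 yaw-fix deg 0.04 F [-0.2 -2.2 -0. ] w 0.051
```

The box is about 1 mm off the lane centre with zero yaw, so I'll continue.

```bash
python3 -m crank '[[[0.008,0,0,0],[0.008,0,0,0],[0.008,0,0,0],[0.008,0,0,0],[0.008,0,0,0],[0.008,0,0,0],[0.008,0,0,0],[0.008,0,0,0],[0.006,0,0,0],[0.006,0,0,0]]]' |grep wrist
python3 -m crank '[[[0.003,0,0,0],[0.003,0,0,0],[0.003,0,0,0],[0.003,0,0,0]]]' |grep -E "wrist|pos"
python3 - <<'E'
from h import *
st()
E
```

```text
wrist_force: [-0.1, -5.1, 1.3]
position: [0.5677, 0.0032, 0.0321]
wrist_force: [0.5, -5.7, 1.6]
t 13.55 tcp fx [27.7 -0.2] z 32.1 yaw-fix deg -0.01 F [ 0.5 -5.7  1.6] w 0.051
```

Now in 2 mm steps until the force rises.

```bash
python3 -m crank '[[[0.002,0,0,0],[0.002,0,0,0],[0.002,0,0,0]]]' |grep -E "wrist|pos"
python3 -m crank '[[[0.002,0,0,0],[0.002,0,0,0]]]' |grep -E "wrist|pos"
python3 -m crank '[[[0.001,0,0,0],[0.001,0,0,0]]]' |grep -E "wrist|pos"
```

```text
position: [0.5678, 0.0082, 0.0322]
wrist_force: [0.7, -13.2, 2.7]
position: [0.568, 0.0082, 0.0325]
wrist_force: [-0.1, -27.1, 3.3]
position: [0.568, 0.0082, 0.0327]
wrist_force: [-1.4, -31.7, 4.8]
```

The force rose sharply with the TCP stalled, so there is hard contact. I'll back straight off, rise, and verify.

```bash
python3 -m crank '[[[-0.006,0,0,0],[-0.01,0,0,0],[-0.02,0,0,0],[-0.02,0,0,0],[0,0,-0.03,0],[0,0,-0.05,0],[0,0,-0.05,0],[-0.06,0,-0.05,0],[-0.06,0,-0.02,0],[-0.06,0,0,0]]]' |grep -E "wrist|pos"
python3 - <<'E'
from h import *
st();a=save("top","pics/t8.png");b=save("side","pics/s8.png");c=save("wrist","pics/w8.png")
z=lambda i:cv2.resize(i[:,:,::-1],(400,300),interpolation=cv2.INTER_CUBIC)
cv2.imwrite("pics/v8.png",np.vstack([np.hstack([z(a[160:235,255:355]),z(b[160:265,240:380])]),cv2.resize(c[:,:,::-1],(480,300)).copy() if 0 else cv2.copyMakeBorder(cv2.resize(c[:,:,::-1],(480,300)),0,0,0,320,0)]))
E
```

```text
position: [0.5767, -0.2102, 0.2249]
wrist_force: [1.9, 0.3, -0.4]
t 15.68 tcp fx [-186.    -1.5] z 224.9 yaw-fix deg 0.06 F [ 1.9  0.3 -0.4] w 0.051
```

View pics/v8.png

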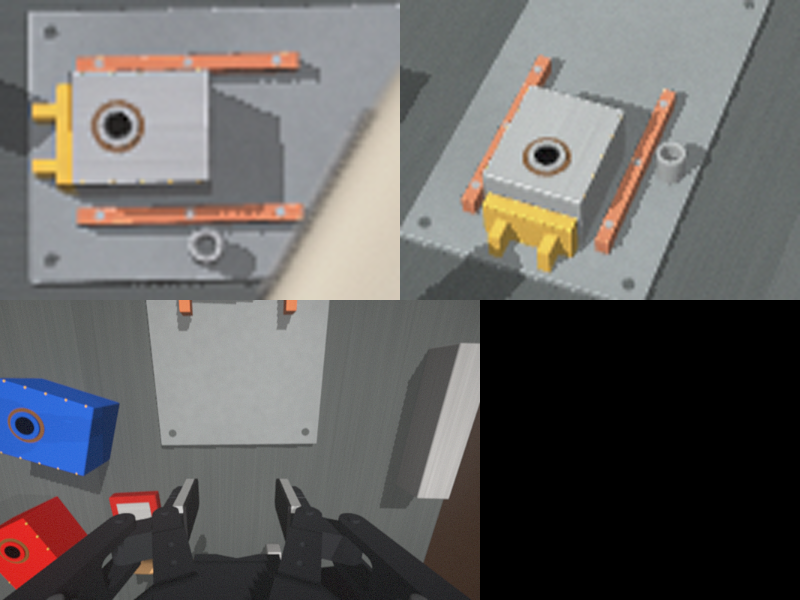

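The box sits flush against the yellow stop. Its top corners in the top-view panel are at about (72,71), (208,71), (210,182) and (73,183), and both rails are clear. One numeric check before handing in.

```bash
python3 - <<'E'
from h import *
t=lambda p:(np.array(p,float)+.5)/4-.5+[255,160]
P=fx(ray("top",t([(72,71),(208,71),(210,182),(73,183)]),.08));print(P.round(1).tolist());tank(P)
print("stop top near edge",fx(ray("top",t([(72,85),(72,184)]),.055)).round(1).tolist(),"rails outer",fx(ray("top",t([(190,53),(190,225)]),.03)).round(1).tolist())
s=lambda q:(np.array(q,float)+.5-[400,0])*[.35,.35]-.5+[240,160]
P=fx(ray("side",s([(488,187),(535,85),(624,112),(580,212)]),.08));print(P.round(1).tolist());tank(P)
st()
E
```

```text
[[167.6, -51.3], [49.2, -49.3], [48.8, 48.9], [166.7, 47.8]]
centre [108.1  -1. ] len 118.1 wid 98.6 yaw -0.014 nose [168.1  -1.8]
stop top near edge [[169.8, -44.8], [169.8, 44.1]] rails outer [[66.0, -78.4], [67.8, 78.1]]
[[175.7, -39.7], [44.1, -46.7], [46.6, 47.5], [173.1, 50.9]]
centre [109.9   3. ] len 129.1 wid 92.4 yaw 0.04 nose [169.8   5.4]
t 15.82 tcp fx [-187.1   -0. ] z 221.6 yaw-fix deg -0.28 F [-0.2  0.6  0.3] w 0.051
```

```bash
python3 -m crank '[[[0,0,0,0],[0,0,0,0],[0,0,0,0],[0,0,0,0]]]' >/dev/null; python3 -c "
from workcell import bot
print(bot.hand_in())"
```

```text
the job is handed in; nothing more can be done
None
```

The box is home against the yellow end stop, within about 1–2 mm of the lane's centre and square to within measurement error; the pictures and forces showed no rail contact, the hand is clear, and the job is handed in at about 16 s with no verdict returned.

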